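# Set the strap cutter to the middle setting block and wedge it fast

### The arm

A 7-joint arm with a two-finger parallel gripper is mounted at the origin on the work surface. World frame = base frame: x ahead of the robot, y to its left, z up, the work surface at z = 0. Lengths are in mm, angles in rad, forces in N, time in s.
With the tool pointing down it reaches from about 400 to 925 mm from the base axis. Payload 5.6 kg.
Tool frame: the origin (TCP) lies midway between the tips of the shut fingers; the grasp point (between the pads) lies 19 mm behind it; z points along the fingers, y is the line along which they close (so a half turn about z gives the same grasp; the last joint's range is limited). The gripper opens to 85 mm and grips with 20 to 120 N. Pads are 22 mm wide; open, the fingers measure 114 mm over their backs; the gripper's body (76 mm by 85 mm) begins 54 mm behind the grasp point. The pads swing forward as they close: fully open they stand 13 mm farther back than shut.
Start: joints at [-1.337, 0.468, -0.012, 1.603, 0.006, 1.071, -0.056], TCP at [177.672, 625.253, 231.29] pointing down, gripper open.
Joint ranges: [-2.53, 2.53], [-0.31, 2.02], [-1.57, 1.55], [0.28, 2.44], [-1.29, 4.43], [0.15, 1.84], [-2.92, 2.92]. Speed limits (rad/s): [2.57, 2.57, 3.14, 3.14, 3.14, 3.14, 3.14].

### API

Orientations are given as a rotation vector (axis times angle).
In Python, from workcell import manip gives the robot as it stands. The module is installed in compiled form; this text tells all that it offers.
- The arm moves only by the tool arm_command, never from a script. Its argument "deltas" is a list that holds one entry, the list of rows, each a list of 7 numbers: the opening, from 0 (shut) to 1 (fully open), then the shift along the tool's x, y, z normalised to -1 to 1, where 1 is 0.8 m, then the turn, a rotation vector about the tool's x, y, z normalised to -1 to 1, where 1 is 60 degrees. A call has exactly 8 rows; each row shifts and turns the commanded pose from where the row before left it, along the tool's axes as they then stand; what a row does not reach is not made up. A row lasts 1/12 s, in which the tool goes at most 41.7 mm and 7.16 degrees, less where a joint would pass 70% of its speed; a pose out of reach is approached as far as the arm can. A call with a number of a shift or a turn outside -1 to 1 is refused whole. A call with a gripper value outside its range is refused whole. The fingers move at their own pace and stop on an object; "force" is the grip in N (left out, the last holds). Time passes only in rows, so rows that do not move let the fingers close, or fill a call up. It gives the time, the measured TCP pose, the force, the opening and the grip force at its end, in the units of the state.
- manip.get_state(): the state, without advancing time (a new reading comes with each control period).
- manip.get_image(name): name is "side" or "top" or "wrist"; returns a dict with "color" (420x560x3 uint8, blue, green, red), "fx", "fy", "cx", "cy" (pixels), "rvec" (rotation vector, rad) and "tvec" (3), from world to camera coordinates, as OpenCV has them; the wrist camera has in their place "tool_from_camera" (4x4, takes a point from camera to tool coordinates, whose origin is the TCP and whose axes are the flange's). Camera axes: x right, y down, z forward; pixel columns grow to the right and rows downward; lengths in mm; the calibration is good to about 2 mm. A picture is of the moment at which its call begins: read the wrist's pose just before it. There is no depth.
- manip.finish_job(): hands the job in; it is judged then, once.
The state is a dict: "clock": time; "q": joint angles; "dq": joint speeds; "tau": joint torques, N m; "position": TCP position; "ee_rot": TCP orientation; "ft_force": force on the tool from outside, world axes, zero at the start; "moment": the same for the moment, N m; "gripper_width": finger opening in mm; "gripper_force": force on a finger pad.
Only numpy, scipy, OpenCV 4.12 (cv2) and the standard library are available. Lean on these libraries where they do the work, as an engineer would, in place of code of your own. Each camera call takes 0.05 s, during which the arm holds its last target. There are 200 camera calls.

### The job

Set the bench strap cutter to the width of the middle-sized of the three setting blocks: stand that block on the bed against the knife post, close the fence up on it, and slide the brass thumb wedge along its ramp until it jams the fence bar fast. Then lift the block out again and stand it back in its own bay of the rack, leaving the cutter locked at that width and the other things undisturbed.

Things in the scene. Friction and masses are not known exactly. Their poses are not given: they have to be found in the camera images.
- cutter: Bench strap cutter, fixed: grey bed 160 mm along its x, 230 mm along y (y -140 to +90), top 14 mm above the table. Origin on the table under the bar's line; x across the bar, y along the bar from knife post towards handle, z up. The grey lock head that the bar runs through is 44 mm along x, y +4 to +56 mm, top 63 mm above the table.
- fence (a joint): Gap in m between knife post and fence; grows as the fence is drawn away (+y), range 0 to 0.090. The fence is a steel plate 110 mm along x, 10 mm thick, top 41 mm above the table, on the end of a flat steel bar 26 mm wide, bar top 30 mm above the table. While the wedge is slack the bar slides with about 2.5 N and stays where it is left.
- handle (a point): Dark upright finger grip on the bar's tail, beyond the lock head: 13 mm along the cutter's x, 22 mm along y, foot 30 mm and top 80 mm above the table. The point is on its axis, 67 mm above the table. It moves with the fence, 165 mm (+y) from the fence's face.
- fence_face (a point): Middle of the fence's face that looks at the knife post, at the level of the bed's top; moves with the fence. Axes as the cutter's.
- datum (a point): Middle of the flat face of the steel knife post (60 mm along x, 22 mm along y, 26 mm high over the bed; small blade at its +x end, behind this face), at the level of the bed's top. Axes as the cutter's: +y from post to fence. The block stands on the bed against this face, its width along y.
- wedge (a joint): Travel in m of the captive brass thumb wedge (taper 1:8) from fully drawn back (0), along the sloping roof of the lock head: the cutter's +x and slightly down. About 1.5 N moves it; at about 0.032 its flat underside meets the bar and it jams: a 15 N push takes it 2 to 4 mm further as the bar springs. It stays jammed when let go. Stop at 0.042.
- thumb_tab (a point): Upright thumb tab at the wedge's thick end, on the -x side of the lock head, pushed towards +x: 12 mm along x, 28 mm along y, 48 mm high. The point is on its middle line, 12 mm below its top, about 70 mm above the table when drawn back (66 mm when jammed).
- rack: Wooden rack fixed to the table, 74 mm along its x, 170 mm along its y, walls 22 mm high and 5 mm thick, with two partitions that make three bays in a row along y, centres about 55 mm apart, floors 5 mm above the table. Origin under its middle.
- block_narrow_mid (a point): Centre of the narrow setting block, loose plain aluminium, 50 mm along its x, 26 mm along y, 45 mm high, standing in a bay of the rack.
- block_middle_mid (a point): Centre of the middle-sized setting block, loose plain aluminium, 50 mm along its x, 34 mm along y (the width to set), 45 mm high, about 0.2 kg, standing in a bay of the rack (any of the three). Its centre is 22.5 mm above the floor it stands on.
- block_wide_mid (a point): Centre of the wide setting block, loose plain aluminium, 50 mm along its x, 42 mm along y, 45 mm high, standing in a bay of the rack.
- tin: Bystander: loose glue tin, 84 mm across, 105 mm high, near the cutter on its +x side. Origin under its middle.
- bottle: Bystander: loose white plastic bottle, 60 mm across, 185 mm high, past the end of the rack. Origin under its middle.
- last: Bystander: loose wooden shoe last, about 250 mm long, 86 mm wide, 102 mm high, lying on its sole at the far side of the table. Origin under its middle, x towards the toe.
- hammer: Bystander: loose hammer, about 240 mm long, 95 mm across the head, 26 mm high, lying flat on the table on the cutter's -x side, its handle roughly along the cutter's y. Origin under its middle, x towards the head.
Mind the look-alikes: they are no part of the job. Leave any red or turquoise look-alike of the part that bears block_middle_mid alone. Of the things shaped like the rack, the wooden one is meant.

How it is judged:
By the outcome, as a careful person would: the job done as asked, in the order asked, and still so for the second after the job is handed in, with the robot touching nothing.
It also fails if it takes over 72 s, if anything falls off the work surface, if the arm or the gripper's body presses on something with over 40 N, if the wrist force passes 120 N, or if a joint passes its speed limit or range.

## Working session

There is one attempt and no reset: what is moved stays moved. The work goes in short steps, Python scripts to look and compute and a tool call to move; the robot and the scene stay as the last step left them, time stands still between calls to the robot, and variables do not carry over. Pictures are saved under pics/ and viewed, at most 10 in all, crops included, and the job is handed in when it is done.

Besides the shell and the picture viewer there is one more tool, called after "Request:" as name([rows], argument=value, ...), one row to a line, values as JSON. arm_command: Moves the arm, as the interface text tells. Scaled input: -1 to 1 covers 0.8 m each way for a shift and 60 degrees each way for a turn. Its arguments: {"type":"object","properties":{"deltas":{"type":"array","items":{"type":"array","items":{"type":"array","items":{"type":"number"}}}},"force":{"type":"number"}},"required":["deltas"]}

```bash
mkdir -p pics; cat > h.py <<'E'
import numpy as np, cv2
from scipy.spatial.transform import Rotation as R
from workcell import manip
def snap(name,fn=None):
    s=manip.get_state(); im=manip.get_image(name)
    K=np.array([[im['fx'],0,im['cx']],[0,im['fy'],im['cy']],[0,0,1.]])
    if 'rvec' in im:
        Rw=R.from_rotvec(np.ravel(im['rvec'])).as_matrix(); t=np.ravel(im['tvec'])
    else:
        T=np.eye(4);T[:3,:3]=R.from_rotvec(s['ee_rot']).as_matrix();T[:3,3]=s['position']
        M=np.linalg.inv(T@np.array(im['tool_from_camera'])); Rw=M[:3,:3];t=M[:3,3]
    if fn: cv2.imwrite('pics/'+fn,im['color']); np.savez('pics/'+fn+'.npz',K=K,R=Rw,t=t)
    return im['color'],K,Rw,t
def load(fn):
    d=np.load('pics/'+fn+'.npz'); return d['K'],d['R'],d['t']
def px2w(cam,u,v,z):
    K,Rw,t=cam; d=Rw.T@np.linalg.inv(K)@np.array([u,v,1.]); c=-Rw.T@t
    return c+d*(z-c[2])/d[2]
def w2px(cam,p):
    K,Rw,t=cam; q=K@(Rw@np.asarray(p,float)+t); return q[:2]/q[2]
E
python3 - <<'E'
from h import *
s=manip.get_state(); print(s['clock'],s['position'],s['ee_rot'],s['gripper_width'])
print(R.from_rotvec(s['ee_rot']).as_matrix().round(3))
a=snap('top','top0.png'); b=snap('side','side0.png')
for x in (a,b): print(-x[2].T@x[3], x[2][2])
E
```

```text
0.0 [177.54221649 624.7048147  230.33015346] [-4.33508581e-01 -3.11142124e+00  2.77163295e-03] 85.91200489262853
[[-0.962  0.273 -0.   ]
 [ 0.273  0.962 -0.002]
 [-0.    -0.002 -1.   ]]
[ 494.94781075   59.74248749 1101.47561444] [ 0.08989099 -0.02335068 -0.99567784]
[   9.93180453 -457.05609539  762.24498748] [ 0.5661368   0.48662237 -0.66534787]
```

View pics/top0.png

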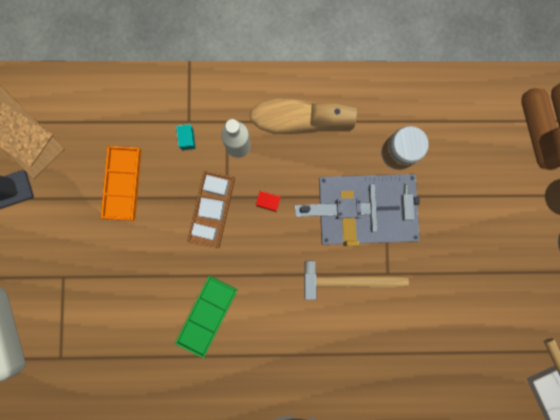

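View pics/side0.png

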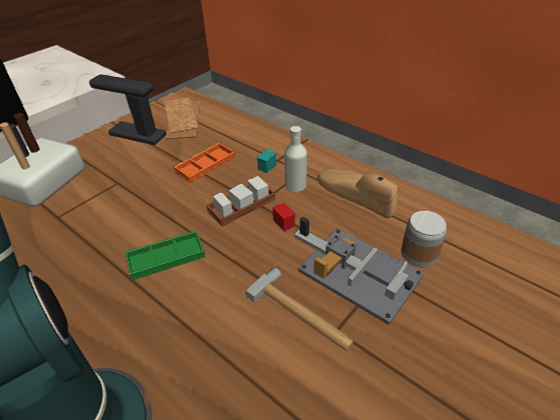

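The top view shows three rack-shaped things: wooden at (211,208), orange at (121,183) and green at (207,316). Only the wooden one holds the three aluminium blocks, at (215,184), (210,209) and (203,231). The red (268,201) and turquoise (185,137) blocks are look-alikes. The cutter is at (369,209), the handle at (304,210) and the wedge at about (349,230). I'll confirm with an enlarged crop.

```bash
python3 - <<'E'
from h import *
im=cv2.imread('pics/top0.png')
c=cv2.resize(im[165:255,185:255],None,fx=6,fy=6,interpolation=cv2.INTER_CUBIC)
d=cv2.resize(im[165:255,290:425],None,fx=2.8,fy=2.8,interpolation=cv2.INTER_CUBIC)
o=np.zeros((540,800,3),np.uint8);o[:540,:420]=c;o[:d.shape[0],421:421+d.shape[1]]=d
cv2.imwrite('pics/crop0.png',o); 
cam=load('top0.png'); print(cam[0][0,0])
for n,u,v,z in [('rack',211,208,22),('hand',304,210,80),('bedTL',320,177,14),('bedTR',416,174,14),('bedBR',420,241,14),('bedBL',322,244,14)]: print(n,px2w(cam,u,v,z).round(1))
# bright blocks
g=im.min(2)
m=(g>150).astype(np.uint8); m[:, :190]=0;m[:,236:]=0;m[:170]=0;m[245:]=0
n,l,st,ce=cv2.connectedComponentsWithStats(m)
for i in range(1,n):
    if st[i,4]>50:
        r=cv2.minAreaRect(np.argwhere(l==i)[:,::-1].astype(np.float32)); p=px2w(cam,*ce[i],50); q=cv2.boxPoints(r); w=np.array([px2w(cam,*k,50) for k in q]); print(ce[i],p.round(1),[np.linalg.norm(w[j]-w[j-1]).round(1) for j in (1,2)],st[i,4], (w[1]-w[0]).round(1))
E
```

```text
466.40945869087153
rack [586.4 191.   22. ]
hand [575.5 -20.1  80. ]
bedTL [658.5 -64.1  14. ]
bedTR [ 664.2 -292.5   14. ]
bedBR [ 505.7 -296.1   14. ]
bedBL [500.9 -66.   14. ]
[215.09230769 184.46461538] [637.5 178.5  50. ] [np.float64(33.7), np.float64(49.5)] 325 [32.8 -8.   0. ]
[210.23716381 208.12958435] [583.7 189.3  50. ] [np.float64(41.6), np.float64(50.1)] 409 [41.1 -6.6  0. ]
[203.12741313 231.14285714] [532. 205.  50.] [np.float64(25.5), np.float64(50.1)] 259 [24.8 -6.   0. ]
```

View pics/crop0.png

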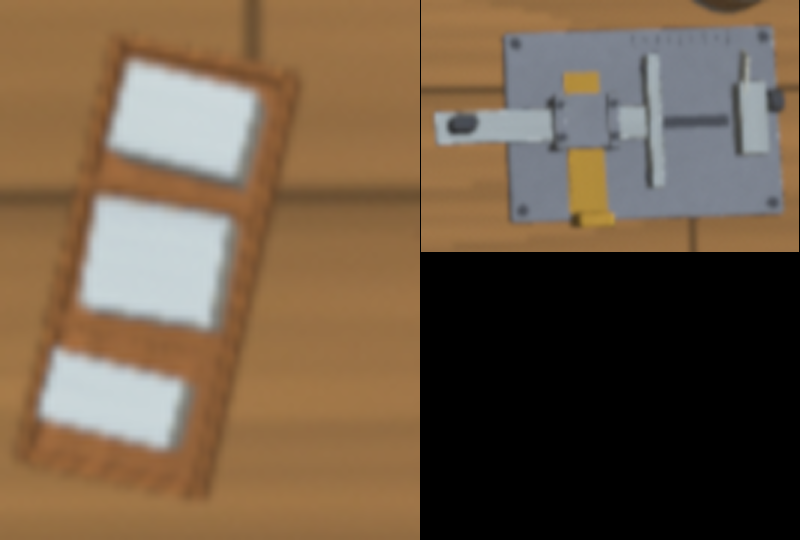

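The crop confirms it. The far bay's block measures 33.7 x 49.5 mm, so it is the middle one. The centre block is 41.6 mm (wide) and the near one 25.5 mm (narrow). Next I move above the far bay.

Request:
arm_command([
  [[1,-0.044,-0.0238,0.0023,0,0,0],[1,-0.044,-0.0238,0.0023,0,0,0],[1,-0.044,-0.0238,0.0023,0,0,0],[1,-0.044,-0.0238,0.0023,0,0,0],[1,-0.044,-0.0238,0.0023,0,0,0],[1,-0.044,-0.0238,0.0023,0,0,0],[1,-0.044,-0.0238,0.0023,0,0,0],[1,-0.044,-0.0238,0.0023,0,0,0]],
])

```text
clock: 0.77
position: [407.8, 400.0, 216.3]
ee_rot: [-0.433, -3.111, 0.001]
ft_force: [0.8, 0.8, -0.4]
gripper_width: 85.4
gripper_force: 0.0
```

Request:
arm_command([
  [[1,-0.044,-0.0238,0.0023,0,0,0],[1,-0.044,-0.0238,0.0023,0,0,0],[1,-0.044,-0.0238,0.0023,0,0,0],[1,-0.044,-0.0238,0.0023,0,0,0],[1,-0.044,-0.0238,0.0023,0,0,0],[1,-0.044,-0.0238,0.0023,0,0,0],[1,-0.044,-0.0238,0.0023,0,0,0],[1,0,0,0,0,0,0]],
])

```text
clock: 1.43
position: [612.9, 196.3, 203.0]
ee_rot: [0.452, 3.105, -0.008]
ft_force: [-0.6, -0.6, 0.6]
gripper_width: 85.6
gripper_force: 0.0
```

```bash
cat >> h.py <<'E'
def go(tgt,yaw=None):
    """print tool-axis shift (mm & normalised total) and yaw turn to reach tgt with tool-y at angle yaw deg"""
    s=manip.get_state(); M=R.from_rotvec(s['ee_rot']).as_matrix()
    y0=np.degrees(np.arctan2(M[1,1],M[0,1])); d=M.T@(np.asarray(tgt)-s['position'])
    print('t',round(s['clock'],2),'pos',np.round(s['position'],1),'yaw',y0.round(2),'F',np.round(s['ft_force'],1),'w',round(s['gripper_width'],1),'tilt',M[2].round(4))
    print(' shift',d.round(1),'norm',(d/800).round(4),'|',np.linalg.norm(d).round(1), '' if yaw is None else 'rz norm %.4f'%(((y0-yaw+90)%180-90)/60))
E
python3 - <<'E'
from h import *
go([637,178,200],76.3)
cam=load('top0.png')
print('bottle top',px2w(cam,233,126,185),'tin',px2w(cam,409,143,105))
snap('wrist','w1.png'); print(load('w1.png')[0])
E
```

```text
t 1.43 pos [612.9 196.3 203. ] yaw 73.45 F [-0.6 -0.6  0.6] w 85.6 tilt [-0.0045 -0.0046 -1.    ]
 shift [-28.3 -10.7   3.2] norm [-0.0354 -0.0133  0.004 ] | 30.4 rz norm -0.0475
bottle top [736.79248685 127.87747081 185.        ] tin [ 718.589717   -250.09222998  105.        ]
[[376.68930962   0.         282.76765432]
 [  0.         376.68930962 204.3049091 ]
 [  0.           0.           1.        ]]
```

View pics/w1.png

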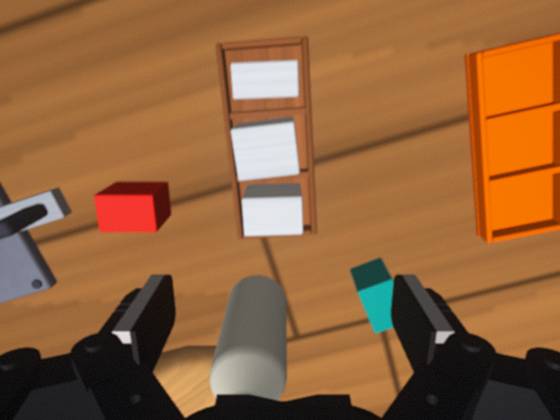

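The wrist view shows the rack upright at (270,140). The middle block is its bottom block at about (273,212), with the bottle below at (250,340). I'll project the top-camera estimate into this view as a check.

```bash
python3 - <<'E'
from h import *
cam=load('w1.png'); print('cam',(-cam[1].T@cam[2]).round(1), cam[1][2].round(2))
c=np.array([637.5,178.5]);a=np.radians(76.3);bx=np.array([np.cos(a),np.sin(a)]);by=np.array([bx[1],-bx[0]])
for z in (50,5):
  print(z,[w2px(cam,[*(c+i*25*bx+j*17*by),z]).round(0).tolist() for i,j in((1,1),(1,-1),(-1,-1),(-1,1))])
im=cv2.imread('pics/w1.png'); g=im.min(2)
print(g[150:240:4,270].tolist(), g[212,230:320:3].tolist())
m=((g>185)).astype(np.uint8); m[:, :225]=0;m[:,312:]=0;m[:50]=0;m[242:]=0
n,l,st,ce=cv2.connectedComponentsWithStats(m)
for i in range(1,n):
  if st[i,4]>300:
    q=cv2.boxPoints(cv2.minAreaRect(np.argwhere(l==i)[:,::-1].astype(np.float32))); w=np.array([px2w(cam,*k,50)[:2] for k in q])
    print(q.round(0).tolist(),'ctr',w.mean(0).round(1),[(w[j]-w[j-1]).round(1).tolist() for j in (1,2)])
# rack bottom corners (outer) at table/top
for u,v in ((220,45),(307,39)): print(px2w(cam,u,v,22).round(1))
E
```

```text
cam [537.7 218.8 344.7] [ 0.3  -0.09 -0.95]
50 [[303.0, 234.0], [302.0, 195.0], [241.0, 198.0], [244.0, 236.0]]
5 [[301.0, 215.0], [299.0, 181.0], [246.0, 184.0], [249.0, 218.0]]
[227, 226, 223, 226, 226, 220, 217, 102, 73, 97, 94, 95, 196, 225, 227, 228, 228, 227, 228, 230, 228, 210, 64] [66, 67, 57, 38, 149, 229, 227, 228, 227, 227, 229, 227, 226, 226, 226, 227, 228, 227, 227, 227, 227, 227, 227, 228, 147, 57, 57, 53, 52, 63]
[[231.0, 63.0], [297.0, 60.0], [298.0, 96.0], [232.0, 98.0]] ctr [532.9 204.5] [[12.0, 46.8], [24.1, -5.7]]
[[231.0, 129.0], [293.0, 122.0], [299.0, 173.0], [237.0, 181.0]] ctr [584.4 188.6] [[8.3, 47.5], [40.0, -6.5]]
[[242.0, 199.0], [301.0, 197.0], [302.0, 234.0], [243.0, 235.0]] ctr [637.7 178.1] [[12.2, 46.8], [31.7, -7.9]]
[497.5 177.3  22. ]
[513.  244.5  22. ]
```

Request:
arm_command([
  [[1,-0.018,-0.0065,0,0,0,-0.02],[1,-0.018,-0.0065,0,0,0,-0.02],[1,0,0,0.045,0,0,0],[1,0,0,0.045,0,0,0],[1,0,0,0.045,0,0,0],[1,0,0,0.03,0,0,0],[1,0,0,0,0,0,0],[1,0,0,0,0,0,0]],
])

```text
clock: 2.15
position: [631.0, 189.4, 70.5]
ee_rot: [-0.366, -3.117, 0.002]
ft_force: [0.8, -0.2, 0.4]
gripper_width: 85.6
gripper_force: 0.0
```

```bash
python3 - <<'E'
from h import *
go([637.6,178.3,24],75.8)
E
```

```text
t 2.15 pos [631.  189.4  70.5] yaw 76.61 F [ 0.8 -0.2  0.4] w 85.6 tilt [ 0.003  -0.0014 -1.    ]
 shift [-9.1 -9.2 46.5] norm [-0.0114 -0.0115  0.0581] | 48.3 rz norm 0.0135
```

Request:
arm_command([
  [[1,-0.0114,-0.0115,0,0,0,0.0135],[1,0,0,0.03,0,0,0],[1,0,0,0.027,0,0,0],[1,0,0,0,0,0,0],[1,0,0,0,0,0,0],[1,0,0,0,0,0,0],[1,0,0,0,0,0,0],[1,0,0,0,0,0,0]],
])

```text
clock: 2.82
position: [640.5, 177.9, 28.0]
ee_rot: [0.39, 3.115, 0.002]
ft_force: [0.2, 0.1, -0.1]
gripper_width: 85.2
gripper_force: 0.0
```

```bash
python3 - <<'E'
from h import *
go([637.6,178.3,24],75.8)
snap('wrist','w2.png')
E
```

```text
t 2.82 pos [640.5 177.9  28. ] yaw 75.72 F [ 0.2  0.1 -0.1] w 85.2 tilt [-0.0025  0.0017 -1.    ]
 shift [ 2.9 -0.3  4. ] norm [ 0.0037 -0.0004  0.005 ] | 5.0 rz norm -0.0013
```

View pics/w2.png

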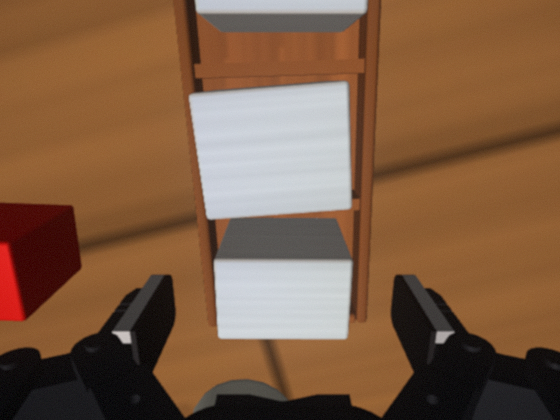

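The block's top face spans about u 216–350, v 258–338. It sits centred between the fingers, which span u 160 to 405.

```bash
python3 - <<'E'
from h import *
cam=load('w2.png')
w=[px2w(cam,u,v,50)[:2] for u,v in ((216,259),(350,259),(348,338),(218,338))]
print(np.mean(w,0).round(1),[np.round(w[i]-w[i-1],1) for i in (1,2)])
go([*np.mean(w,0),24],75.8)
E
```

```text
[638.1 177.9] [array([11.7, 45.6]), array([32.3, -7.1])]
t 2.87 pos [640.2 177.8  27.7] yaw 75.73 F [-0.3  0.  -0.2] w 85.4 tilt [-0.0021  0.0014 -1.    ]
 shift [ 2.1 -0.5  3.7] norm [ 0.0027 -0.0006  0.0046] | 4.3 rz norm -0.0012
```

Request:
arm_command([
  [[1,0.0025,0,0.004,0,0,0],[0.4,0,0,0,0,0,0],[0.4,0,0,0,0,0,0],[0.4,0,0,0,0,0,0],[0.4,0,0,0,0,0,0],[0.4,0,0,0,0,0,0],[0.4,0,0,0,0,0,0],[0.4,0,0,0,0,0,0]],
], force=40)

```text
clock: 3.53
position: [637.5, 178.1, 23.1]
ee_rot: [0.39, 3.117, 0.0]
ft_force: [0.4, -0.0, 2.1]
gripper_width: 49.4
gripper_force: 43.3
```

```bash
python3 - <<'E'
from h import *
go([638,178,24],75.8); print(manip.get_state()['gripper_force'])
# cutter from top0: print hi-res brightness across post and fence rows
im=cv2.imread('pics/top0.png'); g=im.min(2)
for v in (190,196,202,214,222): print(v,g[v,362:420].tolist())
E
```

```text
t 3.53 pos [637.5 178.1  23.1] yaw 75.72 F [ 0.4 -0.   2.1] w 49.4 tilt [-4.e-04  2.e-04 -1.e+00]
 shift [-0.5  0.1 -0.9] norm [-0.0006  0.0001 -0.0012] | 1.0 rz norm -0.0013
43.332054018974304
190 [124, 123, 123, 123, 121, 114, 87, 68, 98, 150, 163, 162, 154, 134, 124, 123, 123, 123, 123, 123, 123, 123, 123, 123, 123, 123, 122, 122, 123, 123, 123, 122, 122, 121, 122, 123, 124, 123, 124, 124, 119, 99, 85, 109, 154, 141, 125, 123, 122, 123, 122, 122, 122, 125, 108, 82, 71, 71]
196 [121, 121, 121, 122, 121, 120, 106, 82, 100, 149, 162, 160, 154, 136, 125, 123, 124, 123, 123, 124, 124, 123, 123, 123, 123, 123, 123, 123, 123, 124, 124, 123, 122, 122, 123, 123, 123, 120, 107, 83, 73, 101, 148, 162, 169, 166, 163, 162, 161, 159, 151, 122, 105, 102, 96, 70, 57, 54]
202 [128, 130, 131, 129, 124, 122, 120, 104, 91, 118, 151, 160, 158, 151, 133, 124, 122, 123, 123, 124, 123, 123, 123, 123, 123, 122, 124, 123, 124, 124, 124, 125, 124, 124, 124, 124, 125, 124, 115, 85, 69, 92, 140, 158, 161, 162, 162, 162, 161, 159, 150, 112, 68, 60, 66, 70, 74, 75]
214 [142, 140, 131, 125, 126, 131, 130, 121, 99, 105, 150, 161, 159, 153, 136, 126, 124, 124, 123, 123, 123, 123, 123, 123, 124, 123, 123, 124, 124, 124, 124, 124, 124, 124, 124, 124, 125, 124, 121, 105, 79, 66, 98, 147, 159, 161, 162, 162, 161, 159, 158, 153, 135, 125, 127, 136, 102, 78]
222 [122, 122, 121, 121, 121, 121, 122, 115, 89, 80, 111, 148, 159, 157, 151, 133, 123, 123, 122, 123, 123, 122, 123, 124, 124, 124, 124, 125, 125, 125, 124, 125, 126, 125, 126, 126, 126, 125, 125, 125, 125, 124, 124, 125, 125, 127, 126, 126, 125, 125, 124, 124, 125, 125, 125, 125, 105, 78]
```

Request:
arm_command([
  [[0.4,0,0,-0.02,0,0,0],[0.4,0,0,-0.04,0,0,0],[0.4,0,0,-0.04,0,0,0],[0.4,0,0,-0.04,0,0,0.1127],[0.4,0,0,-0.02,0,0,0.1127],[0.4,0,0,0,0,0,0.1127],[0.4,0,0,0,0,0,0.1127],[0.4,0,0,0,0,0,0.1127]],
])

```text
clock: 4.2
position: [636.8, 177.9, 150.8]
ee_rot: [-1.288, -2.865, 0.0]
ft_force: [-0.2, -0.3, -2.5]
gripper_width: 49.3
gripper_force: 42.9
```

Request:
arm_command([
  [[0.4,0,0,0,0,0,0.1127],[0.4,0,0,0,0,0,0.1127],[0.4,0,0,0,0,0,0.1127],[0.4,0,0,0,0,0,0.1127],[0.4,0,0,0,0,0,0.1127],[0.4,0,0,0,0,0,0.1127],[0.4,0,0,0,0,0,0],[0.4,0,0,0,0,0,0]],
])

```text
clock: 4.87
position: [636.8, 178.1, 150.2]
ee_rot: [-2.191, -2.251, 0.002]
ft_force: [-1.4, -0.3, -3.3]
gripper_width: 49.7
gripper_force: 42.9
```

```bash
python3 - <<'E'
from h import *
cam=load('top0.png'); p=[px2w(cam,404,208,40),px2w(cam,376,208,41)]; print(np.round(p,1))
# block 'back off': go to point over bed between
go([580,-185,170],1.3); s=manip.get_state(); print(np.round(s['q'],2), s['gripper_width'])
E
```

```text
[[ 581.4 -253.4   40. ]
 [ 581.8 -188.5   41. ]]
t 4.87 pos [636.8 178.1 150.2] yaw 1.55 F [-1.4 -0.3 -3.3] w 49.7 tilt [-8.0e-04 -1.1e-03 -1.0e+00]
 shift [-361.4  -66.6  -19.5] norm [-0.4518 -0.0833 -0.0243] | 368.0 rz norm 0.0042
[-0.66  0.6   0.48  1.66 -0.33  0.96 -0.04] 49.68525892792532
```

Request:
arm_command([
  [[0.4,-0.044,-0.0083,-0.0025,0,0,0.004],[0.4,-0.044,-0.0083,-0.0025,0,0,0],[0.4,-0.044,-0.0083,-0.0025,0,0,0],[0.4,-0.044,-0.0083,-0.0025,0,0,0],[0.4,-0.044,-0.0083,-0.0025,0,0,0],[0.4,-0.044,-0.0083,-0.0025,0,0,0],[0.4,-0.044,-0.0083,-0.0025,0,0,0],[0.4,-0.044,-0.0083,-0.0025,0,0,0]],
])

```text
clock: 5.53
position: [589.1, -106.2, 167.0]
ee_rot: [-2.196, -2.246, -0.0]
ft_force: [0.4, 0.6, -2.2]
gripper_width: 49.1
gripper_force: 42.9
```

Request:
arm_command([
  [[0.4,-0.044,-0.0083,-0.0025,0,0,0],[0.4,-0.044,-0.0083,-0.0025,0,0,0],[0.4,0,0,0,0,0,0],[0.4,0,0,0,0,0,0],[0.4,0,0,0,0,0,0],[0.4,0,0,0,0,0,0],[0.4,0,0,0,0,0,0],[0.4,0,0,0,0,0,0]],
])

```text
clock: 6.2
position: [578.2, -173.8, 170.7]
ee_rot: [-2.196, -2.245, -0.0]
ft_force: [0.9, 0.2, -2.0]
gripper_width: 49.4
gripper_force: 42.9
```

```bash
python3 - <<'E'
from h import *
go([580,-232,70],1.3)
snap('wrist','w3.png')
E
```

```text
t 6.2 pos [ 578.2 -173.8  170.7] yaw 1.26 F [ 0.9  0.2 -2. ] w 49.4 tilt [ 5.e-04 -2.e-04 -1.e+00]
 shift [-58.3   0.5 100.7] norm [-0.0729  0.0007  0.1259] | 116.4 rz norm -0.0006
```

View pics/w3.png

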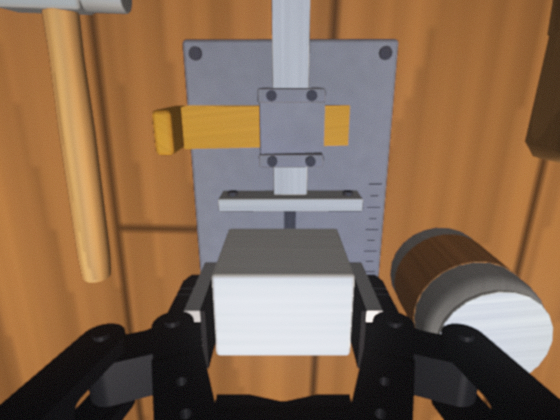

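The wrist view shows the fence top face at u 220–362 with its lower edge at v≈210, the thumb tab at about (165,131), the bed's tail edge at v≈41, and the block held square.

```bash
python3 - <<'E'
from h import *
cam=load('w3.png'); f=lambda n,u,v,z:print(n,px2w(cam,u,v,z).round(1))
f('fence face L',220,210,41);f('fence face R',362,210,41);f('bed TL',185,41,14);f('bed TR',396,41,14)
f('bar L',274,50,30);f('bar R',309,50,30);f('tab TL',154,112,82);f('tab bl',157,153,82);f('tab near',181,150,82);f('tab tr',181,107,82)
f('head top L',259,122,63);f('head top R',325,122,63)
w=[px2w(cam,u,v,170.7+27)[:2] for u,v in ((213,277),(352,277),(349,353),(218,353))];print('block',np.mean(w,0).round(1),(w[1]-w[0]).round(1))
E
```

```text
fence face L [ 531.5 -189.2   41. ]
fence face R [ 639.7 -186.8   41. ]
bed TL [505.2 -68.3  14. ]
bed TR [659.4 -65.   14. ]
bar L [570.8 -74.2  30. ]
bar R [595.1 -73.7  30. ]
tab TL [ 500.9 -114.    82. ]
tab bl [ 500.7 -138.7   82. ]
tab near [ 515.6 -136.5   82. ]
tab tr [ 517.2 -110.8   82. ]
head top L [ 562.4 -120.4   63. ]
head top R [ 605.4 -119.5   63. ]
block [ 579.3 -174.6] [47.6  1.1]
```

Request:
arm_command([
  [[0.4,-0.0346,0.0041,0,0,0,0],[0.4,-0.0346,0.0041,0,0,0,0],[0.4,0,0,0.045,0,0,0],[0.4,0,0,0.045,0,0,0],[0.4,0,0,0.045,0,0,0],[0.4,0,0,0.02,0,0,0],[0.4,0,0,0,0,0,0],[0.4,0,0,0,0,0,0]],
])

```text
clock: 6.92
position: [585.3, -230.1, 46.3]
ee_rot: [-2.198, -2.243, 0.002]
ft_force: [0.9, -0.5, -1.8]
gripper_width: 49.5
gripper_force: 42.7
```

Request:
arm_command([
  [[0.4,0,0,0,0,0,0],[0.4,0,0,0,0,0,0],[0.4,0,0,0,0,0,0],[0.4,0,0,0,0,0,0],[0.4,0,0,0,0,0,0],[0.4,0,0,0,0,0,0],[0.4,0,0,0,0,0,0],[0.4,0,0,0,0,0,0]],
])

```text
clock: 7.58
position: [585.5, -230.4, 47.0]
ee_rot: [2.2, 2.243, 0.0]
ft_force: [0.0, 0.3, -3.0]
gripper_width: 49.4
gripper_force: 42.7
```

```bash
python3 - <<'E'
from h import *
go([586,-231,33],1.25)
snap('wrist','w4.png');snap('side','s4.png')
im=cv2.imread('pics/w4.png');im2=cv2.imread('pics/s4.png')[180:330,290:430]
cv2.imwrite('pics/c4.png',np.hstack([cv2.resize(im,(400,300)),cv2.resize(im2,(380,300*1))]))
E
```

```text
t 7.58 pos [ 585.5 -230.4   47. ] yaw 1.11 F [ 0.   0.3 -3. ] w 49.4 tilt [ 0.e+00  2.e-04 -1.e+00]
 shift [-0.6  0.4 14. ] norm [-0.0007  0.0006  0.0175] | 14.0 rz norm -0.0024
```

View pics/c4.png

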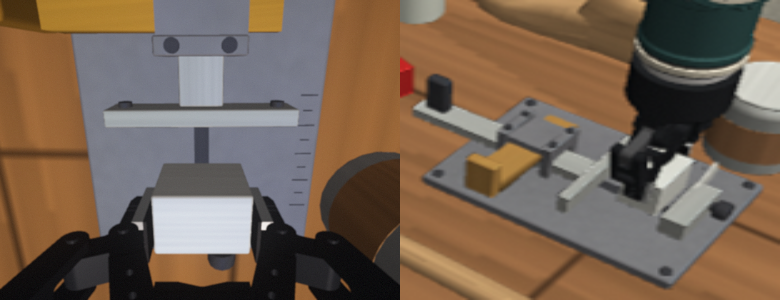

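The block hangs between fence and post, clear of both. I'll lower it, then nudge it towards the post.

Request:
arm_command([
  [[0.4,0,0,0.01,0,0,-0.0024],[0.4,0,0,0.008,0,0,0],[0.4,0,0,0,0,0,0],[0.4,0,0,0,0,0,0],[0.4,-0.0025,0,0,0,0,0],[0.4,-0.0015,0,0,0,0,0],[0.4,0,0,0,0,0,0],[0.4,0,0,0,0,0,0]],
])

```text
clock: 8.35
position: [585.4, -233.9, 32.3]
ee_rot: [-2.197, -2.245, 0.0]
ft_force: [-0.0, 0.3, -1.9]
gripper_width: 49.5
gripper_force: 43.5
```

Request:
arm_command([
  [[0.4,-0.0012,0,0,0,0,0],[0.4,0,0,0,0,0,0],[0.4,0,0,0,0,0,0],[0.4,0,0,0,0,0,0],[0.4,0,0,0,0,0,0],[0.4,0,0,0,0,0,0],[0.4,0,0,0,0,0,0],[0.4,0,0,0,0,0,0]],
])

```text
clock: 9.02
position: [585.6, -234.5, 32.5]
ee_rot: [-2.197, -2.246, -0.0]
ft_force: [0.3, -1.1, -2.0]
gripper_width: 49.6
gripper_force: 43.5
```

Request:
arm_command([
  [[0.4,-0.001,0,0,0,0,0],[0.4,0,0,0,0,0,0],[0.4,-0.001,0,0,0,0,0],[0.4,0,0,0,0,0,0],[0.4,0,0,0,0,0,0],[0.4,0,0,0,0,0,0],[0.4,0,0,0,0,0,0],[0.4,0,0,0,0,0,0]],
])

```text
clock: 9.68
position: [585.7, -236.0, 32.5]
ee_rot: [-2.197, -2.246, -0.0]
ft_force: [-0.2, 1.3, -1.9]
gripper_width: 49.0
gripper_force: 43.5
```

Request:
arm_command([
  [[0.4,0,0,0.001,0,0,0],[0.4,0,0,0,0,0,0],[0.4,-0.001,0,0,0,0,0],[0.4,0,0,0,0,0,0],[0.4,0,0,0,0,0,0],[0.4,0,0,0,0,0,0],[0.4,0,0,0,0,0,0],[0.4,0,0,0,0,0,0]],
])

```text
clock: 10.35
position: [585.8, -236.1, 31.7]
ee_rot: [-2.196, -2.246, -0.001]
ft_force: [-0.7, 4.5, 1.5]
gripper_width: 49.1
gripper_force: 43.8
```

Contact with post (4.5 N) and bed. I release, lift and go to beyond the handle.

Request:
arm_command([
  [[0.85,0,0,0,0,0,0],[0.85,0,0,0,0,0,0],[0.85,0,0,0,0,0,0],[0.85,0,0,0,0,0,0],[0.85,0,0,-0.02,0,0,0],[0.85,0,0,-0.04,0,0,0],[0.85,0,0,-0.045,0,0,0],[0.85,0,0,-0.045,0,0,0]],
])

```text
clock: 11.02
position: [585.0, -237.6, 152.6]
ee_rot: [-2.198, -2.244, 0.002]
ft_force: [1.1, -0.2, -0.1]
gripper_width: 73.1
gripper_force: 0.0
```

Request:
arm_command([
  [[0,0.031,0,0,0,0,0],[0,0.04,0,0,0,0,0],[0,0.04,0,0,0,0,0],[0,0.04,0,0,0,0,0],[0,0.04,0,0,0,0,0],[0,0.04,0,0,0,0,0],[0,0.04,0,0,0,0,0],[0,0.04,0,0,0,0,0]],
])

```text
clock: 11.68
position: [580.3, 12.7, 152.0]
ee_rot: [2.197, 2.244, 0.001]
ft_force: [0.8, -0.1, -0.8]
gripper_width: 0.1
gripper_force: 0.0
```

```bash
python3 - <<'E'
from h import *
go([581.2,12,55],1.25)
snap('wrist','w5.png'); snap('top','t5.png')
im=cv2.imread('pics/w5.png');im2=cv2.imread('pics/t5.png')[160:260,290:430]
cv2.imwrite('pics/c5.png',np.hstack([cv2.resize(im,(400,300)),cv2.resize(im2,(400,300))]))
E
```

```text
t 11.68 pos [580.3  12.7 152. ] yaw 1.2 F [ 0.8 -0.1 -0.8] w 0.1 tilt [-4.e-04  1.e-03 -1.e+00]
 shift [-0.6  0.8 97. ] norm [-0.0008  0.001   0.1212] | 97.0 rz norm -0.0008
```

View pics/c5.png

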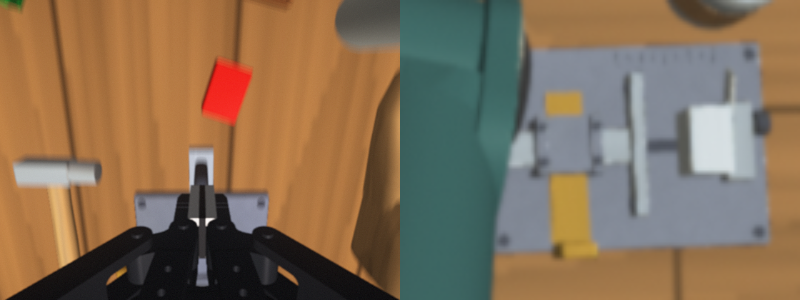

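The block stands against the post. The bar's tail end is at (200,150) in the half picture. I need to check where the handle is relative to the fingers.

```bash
python3 - <<'E'
from h import *
cam=load('w5.png'); k=400/560
print('bar end',px2w(cam,200/k,150/k,30).round(1))
for z in (30,80):
  for y in (-34,-11): print(z,y,(w2px(cam,[581.3,y,z])*k).round(0))
c3=load('top0.png')
im=cv2.imread('pics/top0.png');print(im[200:222:2,292:325].min(2).tolist())
for u in (299,309): print(px2w(c3,u,210,80).round(1))
E
```

```text
bar end [579.4   0.8  30. ]
30 -34 [201. 181.]
30 -11 [202. 161.]
80 -34 [201. 205.]
80 -11 [202. 181.]
[[63, 63, 64, 64, 64, 65, 64, 64, 65, 65, 64, 65, 65, 65, 65, 65, 65, 66, 64, 65, 65, 65, 65, 66, 66, 65, 65, 70, 97, 117, 123, 124, 124], [66, 66, 66, 66, 66, 67, 66, 66, 66, 66, 66, 66, 66, 67, 68, 67, 68, 67, 67, 67, 67, 68, 68, 68, 69, 68, 69, 70, 93, 114, 122, 123, 123], [69, 69, 76, 92, 97, 99, 99, 99, 99, 95, 86, 80, 81, 87, 92, 96, 98, 106, 121, 128, 131, 133, 130, 129, 129, 135, 149, 154, 149, 146, 147, 147, 146], [68, 71, 109, 166, 166, 163, 162, 156, 141, 123, 106, 92, 90, 92, 93, 94, 98, 116, 148, 162, 164, 164, 164, 163, 162, 163, 164, 164, 164, 163, 162, 162, 162], [69, 72, 106, 161, 165, 164, 154, 119, 78, 66, 72, 73, 73, 72, 72, 72, 72, 83, 119, 153, 162, 163, 162, 163, 163, 163, 163, 163, 163, 162, 164, 163, 163], [71, 71, 94, 142, 157, 163, 151, 105, 58, 55, 64, 68, 68, 67, 67, 69, 72, 99, 140, 159, 163, 163, 164, 163, 163, 163, 163, 161, 162, 162, 162, 162, 162], [71, 72, 91, 134, 157, 164, 160, 139, 102, 80, 78, 82, 84, 84, 87, 102, 127, 147, 160, 164, 164, 164, 165, 165, 164, 164, 164, 164, 163, 163, 163, 162, 162], [73, 74, 88, 130, 156, 165, 167, 166, 161, 157, 155, 155, 156, 155, 155, 156, 158, 158, 158, 158, 158, 158, 157, 157, 156, 158, 159, 160, 158, 157, 157, 157, 156], [74, 75, 79, 102, 130, 144, 145, 146, 140, 127, 120, 118, 119, 118, 116, 115, 111, 106, 101, 98, 97, 95, 92, 91, 91, 92, 94, 93, 91, 105, 112, 115, 114], [72, 72, 71, 73, 72, 73, 73, 73, 72, 73, 72, 72, 73, 72, 73, 72, 73, 72, 72, 73, 72, 73, 72, 74, 73, 73, 72, 71, 73, 102, 117, 120, 120], [70, 71, 70, 70, 71, 71, 70, 71, 71, 70, 71, 70, 70, 70, 70, 71, 70, 71, 70, 71, 71, 71, 71, 71, 71, 72, 71, 70, 73, 101, 117, 120, 120]]
[575.6  -9.   80. ]
[575.4 -31.1  80. ]
```

Request:
arm_command([
  [[0,0.005,0.001,0,0,0,0],[0,0,0,0.03,0,0,0],[0,0,0,0.04,0,0,0],[0,0,0,0.035,0,0,0],[0,0,0,0.015,0,0,0],[0,0,0,0,0,0,0],[0,0,0,0,0,0,0],[0,-0.004,0,0,0,0,0]],
], force=60)

```text
clock: 12.45
position: [582.4, 12.4, 57.2]
ee_rot: [2.196, 2.244, 0.003]
ft_force: [-0.2, 0.3, 0.6]
gripper_width: 0.5
gripper_force: 0.0
```

Request:
arm_command([
  [[0,-0.005,0,0,0,0,0],[0,-0.005,0,0,0,0,0],[0,-0.005,0,0,0,0,0],[0,-0.005,0,0,0,0,0],[0,-0.005,0,0,0,0,0],[0,-0.005,0,0,0,0,0],[0,-0.004,0,0,0,0,0],[0,0,0,0,0,0,0]],
])

```text
clock: 13.12
position: [581.9, -15.6, 55.9]
ee_rot: [2.197, 2.244, 0.0]
ft_force: [0.2, 1.3, 1.2]
gripper_width: 0.3
gripper_force: 0.1
```

Request:
arm_command([
  [[0,-0.003,0,0,0,0,0],[0,-0.003,0,0,0,0,0],[0,-0.003,0,0,0,0,0],[0,-0.002,0,0,0,0,0],[0,-0.0015,0,0,0,0,0],[0,0,0,0,0,0,0],[0,0,0,0,0,0,0],[0,0,0,0,0,0,0]],
])

```text
clock: 13.78
position: [581.5, -25.1, 55.5]
ee_rot: [-2.197, -2.245, 0.001]
ft_force: [-0.2, 1.3, 0.2]
gripper_width: 0.2
gripper_force: 0.3
```

Request:
arm_command([
  [[0,-0.001,0,0,0,0,0],[0,-0.001,0,0,0,0,0],[0,-0.001,0,0,0,0,0],[0,-0.001,0,0,0,0,0],[0,0,0,0,0,0,0],[0,0,0,0,0,0,0],[0,0,0,0,0,0,0],[0,0,0,0,0,0,0]],
])

```text
clock: 14.45
position: [581.5, -27.9, 55.5]
ee_rot: [-2.197, -2.245, 0.001]
ft_force: [-0.4, 1.9, -0.5]
gripper_width: -0.0
gripper_force: 1.0
```

Request:
arm_command([
  [[0,-0.001,0,0,0,0,0],[0,-0.001,0,0,0,0,0],[0,-0.001,0,0,0,0,0],[0,0,0,0,0,0,0],[0,0,0,0,0,0,0],[0,0,0,0,0,0,0],[0,0,0,0,0,0,0],[0,0,0,0,0,0,0]],
])

```text
clock: 15.12
position: [582.1, -30.5, 55.8]
ee_rot: [2.197, 2.245, 0.0]
ft_force: [-1.1, 1.9, 0.2]
gripper_width: -0.0
gripper_force: 0.7
```

```bash
python3 - <<'E'
from h import *
go([581.2,-31,55],1.25)
im,K,Rw,t=snap('top','t6.png');print(im.min(2)[190,355:420].tolist(),im.min(2)[208,355:420].tolist())
E
```

```text
t 15.12 pos [582.1 -30.5  55.8] yaw 1.24 F [-1.1  1.9  0.2] w -0.0 tilt [-3.e-04  4.e-04 -1.e+00]
 shift [-0.5 -0.9  0.8] norm [-0.0006 -0.0011  0.0009] | 1.3 rz norm -0.0002
[59, 59, 58, 64, 89, 120, 130, 131, 131, 131, 129, 129, 128, 129, 128, 129, 130, 129, 129, 129, 129, 130, 131, 131, 127, 111, 84, 83, 119, 159, 170, 169, 160, 139, 131, 130, 131, 130, 129, 129, 129, 128, 130, 131, 130, 131, 131, 126, 106, 91, 116, 164, 149, 132, 130, 129, 130, 129, 130, 129, 133, 115, 86, 75, 75] [105, 111, 127, 131, 133, 147, 165, 170, 171, 171, 171, 171, 171, 171, 171, 171, 171, 171, 170, 169, 170, 169, 169, 170, 169, 169, 169, 156, 116, 126, 159, 169, 164, 145, 108, 86, 120, 185, 206, 210, 213, 214, 214, 214, 214, 214, 213, 213, 214, 214, 213, 200, 181, 173, 171, 169, 169, 166, 156, 139, 132, 134, 118, 88, 77]
```

Request:
arm_command([
  [[0,-0.001,0,0,0,0,0],[0,-0.001,0,0,0,0,0],[0,0,0,0,0,0,0],[0,0,0,0,0,0,0],[0,0,0,0,0,0,0],[0,0,0,0,0,0,0],[0,0,0,0,0,0,0],[0,0,0,0,0,0,0]],
])

```text
clock: 15.83
position: [582.1, -31.8, 55.8]
ee_rot: [2.197, 2.245, 0.0]
ft_force: [-0.1, 3.4, 0.1]
gripper_width: 0.1
gripper_force: 1.1
```

Request:
arm_command([
  [[0,-0.001,0,0,0,0,0],[0,-0.001,0,0,0,0,0],[0,0,0,0,0,0,0],[0,0,0,0,0,0,0],[0,0,0,0,0,0,0],[0,0,0,0,0,0,0],[0,0,0,0,0,0,0],[0,0,0,0,0,0,0]],
])

```text
clock: 16.5
position: [582.2, -33.0, 55.8]
ee_rot: [-2.197, -2.246, -0.001]
ft_force: [-0.4, 4.9, 0.7]
gripper_width: 0.1
gripper_force: 2.6
```

Request:
arm_command([
  [[0,-0.001,0,0,0,0,0],[0,-0.001,0,0,0,0,0],[0,0,0,0,0,0,0],[0,0,0,0,0,0,0],[0,0,0,0,0,0,0],[0,0,0,0,0,0,0],[0,0,0,0,0,0,0],[0,0,0,0,0,0,0]],
])

```text
clock: 17.17
position: [582.2, -33.0, 55.8]
ee_rot: [-2.194, -2.246, -0.002]
ft_force: [0.3, 8.2, 2.2]
gripper_width: -0.2
gripper_force: 4.1
```

Request:
arm_command([
  [[0,-0.001,0,0,0,0,0],[0,-0.001,0,0,0,0,0],[0,0,0,0,0,0,0],[0,0,0,0,0,0,0],[0,0,0,0,0,0,0],[0,0,0,0,0,0,0],[0,0,0,0,0,0,0],[0,0,0,0,0,0,0]],
])

```text
clock: 17.83
position: [582.2, -33.0, 55.8]
ee_rot: [-2.192, -2.246, -0.004]
ft_force: [-0.1, 12.0, 2.7]
gripper_width: 0.1
gripper_force: 5.7
```

```bash
python3 - <<'E'
from h import *
go([581.2,-31,55],1.25)
im,K,Rw,t=snap('top','t7.png');print(im.min(2)[190,375:410].tolist(),im.min(2)[208,375:410].tolist())
cam=(K,Rw,t)
print(px2w(cam,404,208,40)[1],px2w(cam,389,190,41))
E
```

```text
t 17.83 pos [582.2 -33.   55.8] yaw 1.39 F [-0.1 12.   2.7] w 0.1 tilt [ 4.1e-03 -5.0e-04 -1.0e+00]
 shift [ 2.  -0.9  0.8] norm [ 0.0025 -0.0012  0.001 ] | 2.3 rz norm 0.0023
[129, 131, 130, 130, 130, 127, 112, 84, 78, 112, 156, 170, 169, 161, 141, 131, 130, 130, 130, 129, 129, 129, 131, 131, 131, 131, 131, 125, 107, 91, 116, 163, 149, 132, 130] [170, 169, 170, 170, 169, 169, 170, 169, 155, 112, 116, 156, 168, 164, 148, 110, 120, 184, 206, 210, 212, 214, 214, 214, 214, 214, 213, 213, 214, 214, 213, 202, 182, 173, 172]
-253.41602100092922 [ 623.19828021 -219.77852556   41.        ]
```

The fence has stopped on the block at 12 N. I'll back off and go round to the thumb tab.

Request:
arm_command([
  [[0,0.01,0,0,0,0,0],[0,0.01,0,0,0,0,0],[0,0,0,0,0,0,0],[0,0,0,-0.03,0,0,0],[0,0,0,-0.04,0,0,0],[0,0,0,-0.035,0,0,0],[0,-0.0258,-0.0291,0,0,0,0],[0,-0.0258,-0.0291,0,0,0,0]],
])

```text
clock: 18.55
position: [537.6, -63.5, 141.4]
ee_rot: [2.191, 2.245, 0.004]
ft_force: [-1.2, -1.0, -0.6]
gripper_width: -0.1
gripper_force: 0.0
```

Request:
arm_command([
  [[0,-0.0258,-0.0291,0,0,0,0],[0,-0.0258,-0.0291,0,0,0,0],[0,-0.0258,-0.0291,0,0,0,0],[0,0,0,0,0,0,0],[0,0,0,0,0,0,0],[0,0,0,0,0,0,0],[0,0,0,0,0,0,0],[0,0,0,0,0,0,0]],
])

```text
clock: 19.22
position: [468.4, -125.7, 139.6]
ee_rot: [2.195, 2.247, -0.0]
ft_force: [-0.4, -0.0, -0.5]
gripper_width: -0.1
gripper_force: 0.0
```

```bash
python3 - <<'E'
from h import *
go([468,-126,62],1.25)
snap('top','t8.png');snap('wrist','w8.png');snap('side','s8.png')
a=cv2.resize(cv2.imread('pics/t8.png')[160:260,290:430],(420,300)); b=cv2.resize(cv2.imread('pics/s8.png')[200:325,255:430],(420,300))
w=cv2.resize(cv2.imread('pics/w8.png'),(373,280)); o=np.zeros((580,800,3),np.uint8);o[:300,:420]=a;o[300:600,:373]=w;o[:300,420:]=b[:,:380]
cv2.imwrite('pics/c8.png',o)
E
```

```text
t 19.22 pos [ 468.4 -125.7  139.6] yaw 1.35 F [-0.4 -0.  -0.5] w -0.1 tilt [-4.e-04  2.e-04 -1.e+00]
 shift [-0.2 -0.5 77.6] norm [-0.0003 -0.0006  0.097 ] | 77.6 rz norm 0.0017
```

View pics/c8.png

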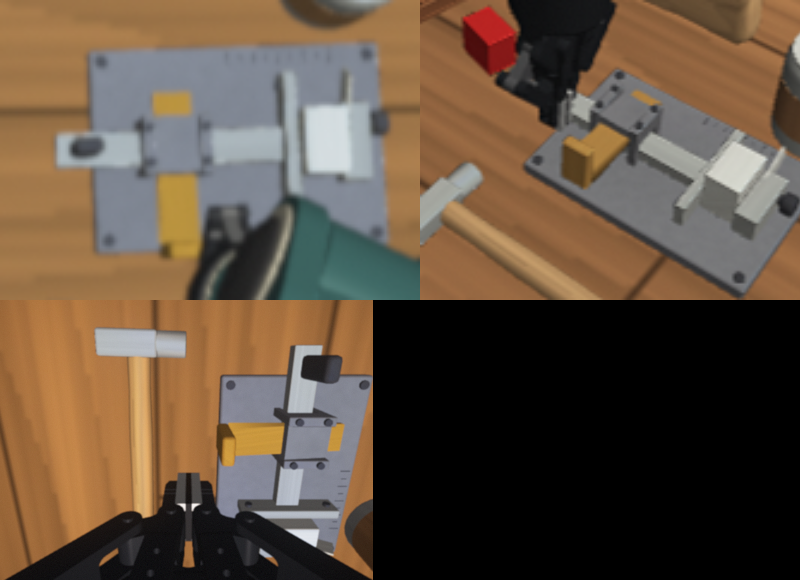

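The fence rests on the block. The tab is at about (228,445) in the wrist panel, to the right of the fingers. I go down and push +x.

Request:
arm_command([
  [[0,0,0,0.03,0,0,0],[0,0,0,0.04,0,0,0],[0,0,0,0.027,0,0,0],[0,0,0,0,0,0,0],[0,0,0.005,0,0,0,0],[0,0,0.005,0,0,0,0],[0,0,0.005,0,0,0,0],[0,0,0,0,0,0,0]],
])

```text
clock: 20.03
position: [482.0, -126.2, 63.5]
ee_rot: [2.194, 2.244, 0.004]
ft_force: [0.7, 0.1, -0.7]
gripper_width: -0.0
gripper_force: 0.0
```

Request:
arm_command([
  [[0,0,0.005,0,0,0,0],[0,0,0.005,0,0,0,0],[0,0,0.005,0,0,0,0],[0,0,0.005,0,0,0,0],[0,0,0.005,0,0,0,0],[0,0,0,0,0,0,0],[0,0,0,0,0,0,0],[0,0,0,0,0,0,0]],
])

```text
clock: 20.7
position: [500.0, -125.7, 62.2]
ee_rot: [2.197, 2.245, 0.001]
ft_force: [-0.1, 0.2, -0.2]
gripper_width: 0.2
gripper_force: 0.0
```

Request:
arm_command([
  [[0,0,0.004,0,0,0,0],[0,0,0.004,0,0,0,0],[0,0,0.004,0,0,0,0],[0,0,0.003,0,0,0,0],[0,0,0,0,0,0,0],[0,0,0,0,0,0,0],[0,0,0,0,0,0,0],[0,0,0,0,0,0,0]],
])

```text
clock: 21.37
position: [508.0, -125.4, 61.6]
ee_rot: [-2.193, -2.24, 0.006]
ft_force: [-9.7, -0.8, 7.3]
gripper_width: -0.0
gripper_force: 5.3
```

```bash
python3 - <<'E'
from h import *
go([520,-126,62],1.25)
c,K,Rw,t=snap('side','s9.png'); im=c.astype(int)
m=((im[...,2]-im[...,0]>60)&(im[...,2]>120)&(im[...,1]>80)).astype(np.uint8)
print([w2px((K,Rw,t),[x,-126,82]).round(0).tolist() for x in (509,530)])
snap('wrist','w9.png')
a=cv2.resize(c[200:325,255:430],(420,300)); b=cv2.resize(cv2.imread('pics/w9.png'),(380,285)); o=np.zeros((300,800,3),np.uint8); o[:,:420]=a;o[:285,420:]=b
cv2.imwrite('pics/c9.png',o)
E
```

```text
t 21.37 pos [ 508.  -125.4   61.6] yaw 1.2 F [-9.7 -0.8  7.3] w -0.0 tilt [ 0.002  -0.0071 -1.    ]
 shift [-0.8 12.  -0.5] norm [-0.001   0.015  -0.0006] | 12.0 rz norm -0.0008
[[322.0, 257.0], [328.0, 252.0]]
```

View pics/c9.png

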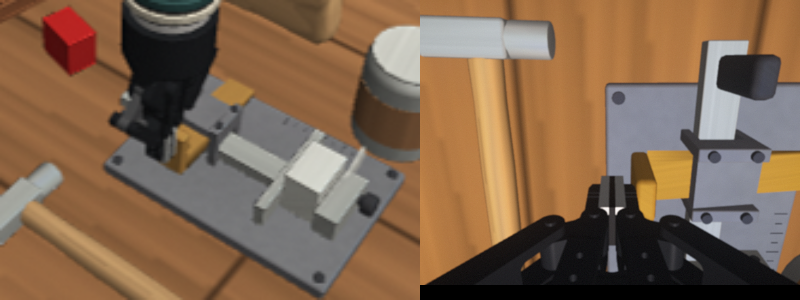

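The wedge has slid well in, but the finger's sloping back bears on the tab's top edge (7 N upward). I'll back off and turn 90° so the flat finger sides do the pushing.

Request:
arm_command([
  [[0,0,-0.02,0,0,0,0],[0,0,-0.02,0,0,0,0],[0,0,0,0,0,0,-0.1154],[0,0,0,0,0,0,-0.1154],[0,0,0,0,0,0,-0.1154],[0,0,0,0,0,0,-0.1154],[0,0,0,0,0,0,-0.1154],[0,0,0,0,0,0,-0.1154]],
])

```text
clock: 22.13
position: [480.6, -126.2, 62.4]
ee_rot: [1.249, 2.881, 0.001]
ft_force: [-0.1, -0.5, -0.1]
gripper_width: -0.1
gripper_force: 0.0
```

Request:
arm_command([
  [[0,0,0,0,0,0,-0.1154],[0,0,0,0,0,0,-0.1154],[0,0,0,0,0,0,-0.1154],[0,0,0,0,0,0,-0.1154],[0,0,0,0,0,0,-0.1154],[0,0,0,0,0,0,-0.1154],[0,0,0,0,0,0,-0.1154],[0,0,0,0,0,0,0]],
])

```text
clock: 22.8
position: [480.4, -126.3, 62.3]
ee_rot: [-0.038, 3.14, 0.0]
ft_force: [0.3, 0.0, 1.0]
gripper_width: -0.5
gripper_force: 0.0
```

Request:
arm_command([
  [[0,-0.004,0,0,0,0,0],[0,-0.004,0,0,0,0,0],[0,-0.004,0,0,0,0,0],[0,-0.004,0,0,0,0,0],[0,-0.004,0,0,0,0,0],[0,0,0,0,0,0,0],[0,0,0,0,0,0,0],[0,0,0,0,0,0,0]],
])

```text
clock: 23.47
position: [495.4, -125.7, 62.0]
ee_rot: [0.034, -3.141, -0.0]
ft_force: [-0.1, -0.2, 0.1]
gripper_width: 0.0
gripper_force: 0.0
```

Request:
arm_command([
  [[0,-0.004,0,0,0,0,0],[0,-0.004,0,0,0,0,0],[0,-0.004,0,0,0,0,0],[0,-0.003,0,0,0,0,0],[0,0,0,0,0,0,0],[0,0,0,0,0,0,0],[0,0,0,0,0,0,0],[0,0,0,0,0,0,0]],
])

```text
clock: 24.13
position: [507.4, -125.5, 62.1]
ee_rot: [0.034, -3.141, -0.0]
ft_force: [-0.4, -0.4, 1.1]
gripper_width: 0.2
gripper_force: 0.0
```

Request:
arm_command([
  [[0,-0.002,0,0,0,0,0],[0,-0.002,0,0,0,0,0],[0,-0.002,0,0,0,0,0],[0,0,0,0,0,0,0],[0,0,0,0,0,0,0],[0,0,0,0,0,0,0],[0,0,0,0,0,0,0],[0,0,0,0,0,0,0]],
])

```text
clock: 24.8
position: [510.5, -125.4, 61.7]
ee_rot: [0.034, -3.137, -0.001]
ft_force: [-4.9, 0.7, 3.8]
gripper_width: -0.3
gripper_force: 2.5
```

Request:
arm_command([
  [[0,-0.002,0,-0.001,0,0,0],[0,-0.001,0,-0.001,0,0,0],[0,0,0,0,0,0,0],[0,0,0,0,0,0,0],[0,0,0,0,0,0,0],[0,0,0,0,0,0,0],[0,0,0,0,0,0,0],[0,0,0,0,0,0,0]],
])

```text
clock: 25.47
position: [510.5, -125.3, 62.0]
ee_rot: [0.033, -3.132, -0.002]
ft_force: [-6.5, -0.7, -1.9]
gripper_width: 0.1
gripper_force: 3.6
```

Request:
arm_command([
  [[0,-0.002,0,0,0,0,0],[0,-0.001,0,0,0,0,0],[0,0,0,0,0,0,0],[0,0,0,0,0,0,0],[0,0,0,0,0,0,0],[0,0,0,0,0,0,0],[0,0,0,0,0,0,0],[0,0,0,0,0,0,0]],
])

```text
clock: 26.13
position: [510.6, -125.4, 62.0]
ee_rot: [0.033, -3.128, -0.003]
ft_force: [-14.0, -1.6, 4.8]
gripper_width: -0.4
gripper_force: 6.6
```

```bash
python3 - <<'E'
from h import *
snap('top','t10.png'); snap('side','s10.png')
def brass(fn,z):
    im=cv2.imread('pics/'+fn); hsv=cv2.cvtColor(im,cv2.COLOR_BGR2HSV)
    m=cv2.inRange(hsv,(15,120,100),(30,255,255)); m2=np.zeros_like(m); m2[160:262,325:372]=m[160:262,325:372]
    n,l,st,ce=cv2.connectedComponentsWithStats(m2); print(fn)
    cam=load(fn)
    for i in range(1,n):
        if st[i,4]>8:
            x,y,w,h,a=st[i]; print(' box',x,y,w,h,a,'top x',px2w(cam,x+w/2,y,z)[0].round(1),'bottom x',px2w(cam,x+w/2,y+h,80)[0].round(1))
for f in ('top0.png','t8.png','t10.png'): brass(f,50)
# side: fence region check
E
```

```text
top0.png
 box 325 160 47 16 708 top x 692.0 bottom x 650.4
 box 341 191 12 7 75 top x 620.5 bottom x 601.3
 box 325 218 47 44 1151 top x 558.9 bottom x 460.9
t8.png
 box 325 160 47 16 708 top x 692.0 bottom x 650.4
 box 341 191 12 7 75 top x 620.5 bottom x 601.3
 box 325 218 33 44 827 top x 559.0 bottom x 461.0
t10.png
 box 325 160 47 16 708 top x 692.0 bottom x 650.4
 box 341 181 12 17 198 top x 643.5 bottom x 601.3
 box 342 218 13 13 101 top x 558.9 bottom x 528.5
 box 325 245 29 17 427 top x 498.1 bottom x 461.1
```

The thin end has advanced about 23 mm and stands firm at 14 N. I'll push slightly harder to be sure it is jammed.

Request:
arm_command([
  [[0,-0.002,0,-0.001,0,0,0],[0,-0.001,0,0,0,0,0],[0,0,0,0,0,0,0],[0,0,0,0,0,0,0],[0,0,0,0,0,0,0],[0,0,0,0,0,0,0],[0,0,0,0,0,0,0],[0,0,0,0,0,0,0]],
])

```text
clock: 26.9
position: [511.1, -125.3, 62.0]
ee_rot: [0.032, -3.124, -0.003]
ft_force: [-15.4, -0.9, 2.2]
gripper_width: -0.2
gripper_force: 7.9
```

Request:
arm_command([
  [[0,-0.002,0,0,0,0,0],[0,-0.001,0,0,0,0,0],[0,0,0,0,0,0,0],[0,0,0,0,0,0,0],[0,0,0,0,0,0,0],[0,0,0,0,0,0,0],[0,0,0,0,0,0,0],[0,0,0,0,0,0,0]],
])

```text
clock: 27.57
position: [512.0, -125.3, 61.9]
ee_rot: [0.032, -3.121, -0.004]
ft_force: [-19.4, -0.5, 6.8]
gripper_width: -0.1
gripper_force: 9.8
```

It moved 1.4 mm between 15 and 19 N, which is the springing jam. I back off, turn back, and test the lock gently at the handle.

Request:
arm_command([
  [[0,0.02,0,0,0,0,0],[0,0.02,0,0,0,0,0],[0,0,0,-0.03,0,0,0],[0,0,0,-0.04,0,0,0.1154],[0,0,0,-0.03,0,0,0.1154],[0,0,0,0,0,0,0.1154],[0,0,0,0,0,0,0.1154],[0,0,0,0,0,0,0.1154]],
])

```text
clock: 28.23
position: [490.7, -125.9, 145.4]
ee_rot: [0.91, 3.005, 0.001]
ft_force: [-0.4, 0.5, -0.4]
gripper_width: 0.1
gripper_force: 0.0
```

Request:
arm_command([
  [[0,0,0,0,0,0,0.1154],[0,0,0,0,0,0,0.1154],[0,0,0,0,0,0,0.1154],[0,0,0,0,0,0,0.1154],[0,0,0,0,0,0,0.1154],[0,0,0,0,0,0,0.1154],[0,0,0,0,0,0,0.1154],[0,0,0,0,0,0,0.1154]],
])

```text
clock: 28.9
position: [490.4, -125.8, 144.6]
ee_rot: [2.203, 2.239, 0.001]
ft_force: [-0.2, 0.0, -0.1]
gripper_width: -0.3
gripper_force: 0.0
```

```bash
python3 - <<'E'
from h import *
go([582,-84,67],1.25)
E
```

```text
t 28.9 pos [ 490.4 -125.8  144.6] yaw 0.92 F [-0.2  0.  -0.1] w -0.3 tilt [-1.e-04  7.e-04 -1.e+00]
 shift [40.3 92.2 77.7] norm [0.0504 0.1153 0.0971] | 127.2 rz norm -0.0055
```

Request:
arm_command([
  [[0,0.0168,0.0384,0,0,0,-0.0055],[0,0.0168,0.0384,0,0,0,0],[0,0.0168,0.0384,0,0,0,0],[0,0,0,0,0,0,0],[0,0,0,0.035,0,0,0],[0,0,0,0.035,0,0,0],[0,0,0,0.027,0,0,0],[0,0,0,0,0,0,0]],
])

```text
clock: 29.57
position: [578.0, -82.6, 62.7]
ee_rot: [-2.186, -2.248, 0.008]
ft_force: [-1.5, 1.2, 0.1]
gripper_width: 0.2
gripper_force: 0.0
```

Request:
arm_command([
  [[0,0.003,0,0,0,0,0],[0,0.003,0,0,0,0,0],[0,0.002,0,0,0,0,0],[0,0.001,0,0,0,0,0],[0,0.001,0,0,0,0,0],[0,0,0,0,0,0,0],[0,0,0,0,0,0,0],[0,0,0,0,0,0,0]],
])

```text
clock: 30.23
position: [582.1, -76.8, 68.4]
ee_rot: [2.189, 2.248, 0.002]
ft_force: [1.0, -5.0, 4.5]
gripper_width: -0.3
gripper_force: 2.6
```

Request:
arm_command([
  [[0,0.001,0,0,0,0,0],[0,0.0005,0,0,0,0,0],[0,0,0,0,0,0,0],[0,0,0,0,0,0,0],[0,0,0,0,0,0,0],[0,0,0,0,0,0,0],[0,0,0,0,0,0,0],[0,0,0,0,0,0,0]],
])

```text
clock: 30.9
position: [582.1, -76.8, 68.4]
ee_rot: [2.189, 2.246, 0.001]
ft_force: [1.5, -7.1, 3.7]
gripper_width: -0.0
gripper_force: 3.7
```

The lock holds at 7 N with no motion. Next I fetch the block.

Request:
arm_command([
  [[0,-0.008,0,0,0,0,0],[0,0,0,-0.02,0,0,0],[0,0,0,-0.04,0,0,0],[0,0,0,-0.04,0,0,0],[0.85,-0.037,0,0,0,0,0],[0.85,-0.038,0,0,0,0,0],[0.85,-0.038,0,0,0,0,0],[0.85,-0.038,0,0,0,0,0]],
])

```text
clock: 31.57
position: [584.5, -200.9, 147.4]
ee_rot: [-2.188, -2.253, -0.003]
ft_force: [0.6, -0.1, -1.0]
gripper_width: 48.0
gripper_force: 0.0
```

Request:
arm_command([
  [[0.85,-0.036,0,0,0,0,0],[0.85,0,0,0,0,0,0],[0.85,0,0,0,0,0,0],[0.85,0,0,0,0,0,0],[0.85,0,0,0,0,0,0],[0.85,0,0,0,0,0,0],[0.85,0,0,0,0,0,0],[0.85,0,0,0,0,0,0]],
])

```text
clock: 32.23
position: [585.4, -228.9, 146.9]
ee_rot: [-2.189, -2.253, -0.001]
ft_force: [0.3, 0.7, 0.6]
gripper_width: 72.2
gripper_force: 0.0
```

```bash
python3 - <<'E'
from h import *
go([585.8,-236.1,33],1.25)
im,K,Rw,t=snap('wrist','w11.png');cam=(K,Rw,t)
g=im.min(2); m=(g>195).astype(np.uint8)
n,l,st,ce=cv2.connectedComponentsWithStats(m)
for i in range(1,n):
  if st[i,4]>600:
    q=cv2.boxPoints(cv2.minAreaRect(np.argwhere(l==i)[:,::-1].astype(np.float32)));w=np.array([px2w(cam,*k,59)[:2] for k in q])
    print(st[i],w.mean(0).round(1),[(w[j]-w[j-1]).round(1).tolist() for j in(1,2)])
E
```

```text
t 32.23 pos [ 585.4 -228.9  146.9] yaw 1.66 F [0.3 0.7 0.6] w 72.2 tilt [ 4.e-04  1.e-04 -1.e+00]
 shift [ -7.2   0.2 113.9] norm [-0.0091  0.0003  0.1424] | 114.2 rz norm 0.0069
[ 246  199  108   52 3584] [ 597.5 -238.1] [[1.5, 34.5], [69.7, -1.1]]
[  455   226   105   116 10009] [ 742.6 -280.4] [[-15.2, 89.2], [67.9, 2.0]]
```

Request:
arm_command([
  [[0.85,-0.0096,0.001,0,0,0,0.007],[0.85,0,0,0.03,0,0,0],[0.85,0,0,0.045,0,0,0],[0.85,0,0,0.04,0,0,0],[0.85,0,0,0.0275,0,0,0],[0.85,0,0,0,0,0,0],[0.85,0,0,0,0,0,0],[0.85,0,0,0,0,0,0]],
])

```text
clock: 32.95
position: [587.2, -238.6, 34.3]
ee_rot: [2.198, 2.241, 0.001]
ft_force: [1.0, -0.4, 0.6]
gripper_width: 72.7
gripper_force: 0.0
```

Request:
arm_command([
  [[0.4,0,0,0,0,0,0],[0.4,0,0,0,0,0,0],[0.4,0,0,0,0,0,0],[0.4,0,0,0,0,0,0],[0.4,0,0,0,0,0,0],[0.4,0,0,0,0,0,0],[0.4,0,0,0,0,0,0],[0.4,0,0,0,0,0,0]],
], force=40)

```text
clock: 33.62
position: [587.2, -238.2, 35.0]
ee_rot: [2.197, 2.242, 0.002]
ft_force: [-1.9, -0.4, 6.5]
gripper_width: 49.5
gripper_force: 43.5
```

Request:
arm_command([
  [[0.4,0,0,-0.004,0,0,0],[0.4,0,0,-0.008,0,0,0],[0.4,0,0,-0.015,0,0,0],[0.4,0,0,-0.03,0,0,0],[0.4,0,0,-0.04,0,0,0],[0.4,0,0,-0.035,0,0,0],[0.4,0,0,-0.02,0,0,0],[0.4,0,0,0,0,0,0]],
])

```text
clock: 34.28
position: [588.6, -238.2, 159.8]
ee_rot: [2.194, 2.239, 0.007]
ft_force: [0.9, -1.0, -2.1]
gripper_width: 49.2
gripper_force: 43.2
```

```bash
python3 - <<'E'
from h import *
go([630,150,155],1.25)
im,K,Rw,t=snap('top','t12.png'); print(im.min(2)[190,375:410].tolist(),im.min(2)[202,375:410].tolist())
a=cv2.imread('pics/t7.png'); print('t7',a.min(2)[190,375:410].tolist(),a.min(2)[202,375:410].tolist())
E
```

```text
t 34.28 pos [ 588.6 -238.2  159.8] yaw 1.16 F [ 0.9 -1.  -2.1] w 49.2 tilt [-0.0015  0.0079 -1.    ]
 shift [387.3  49.2   4.6] norm [0.4841 0.0615 0.0058] | 390.4 rz norm -0.0015
[131, 132, 132, 132, 132, 129, 112, 84, 83, 119, 160, 172, 171, 162, 142, 132, 133, 131, 130, 130, 130, 131, 131, 132, 132, 130, 118, 101, 90, 84, 83, 83, 118, 180, 205] [153, 156, 157, 153, 151, 151, 149, 135, 112, 113, 158, 173, 171, 164, 146, 135, 133, 134, 134, 133, 132, 133, 133, 134, 133, 122, 93, 80, 81, 82, 83, 82, 90, 137, 193]
t7 [129, 131, 130, 130, 130, 127, 112, 84, 78, 112, 156, 170, 169, 161, 141, 131, 130, 130, 130, 129, 129, 129, 131, 131, 131, 131, 131, 125, 107, 91, 116, 163, 149, 132, 130] [152, 156, 157, 152, 150, 150, 152, 148, 125, 114, 154, 169, 169, 158, 122, 95, 133, 192, 208, 211, 213, 212, 213, 214, 213, 213, 213, 213, 214, 214, 206, 181, 172, 171, 172]
```

The block is lifted out and the fence has not moved in the image. I carry the block back to the far bay.

Request:
arm_command([
  [[0.4,0.0433,0.0062,0,0,0,0],[0.4,0.0433,0.0062,0,0,0,0],[0.4,0.0433,0.0062,0,0,0,0],[0.4,0.0433,0.0062,0,0,0,0],[0.4,0.0433,0.0062,0,0,0,0],[0.4,0.0433,0.0062,0,0,0,0],[0.4,0.0433,0.0062,0,0,0,0],[0.4,0.0433,0.0062,0,0,0,0]],
])

```text
clock: 35.0
position: [618.7, 42.4, 152.8]
ee_rot: [-2.197, -2.242, 0.004]
ft_force: [0.6, 0.5, -2.0]
gripper_width: 49.3
gripper_force: 43.0
```

Request:
arm_command([
  [[0.4,0.0433,0.0062,0,0,0,0],[0.4,0.0433,0.0062,0,0,0,0],[0.4,0.0433,0.0062,0,0,0,0],[0.4,0.0433,0.0062,0,0,0,0],[0.4,0,0,0,0,0,-0.113],[0.4,0,0,0,0,0,-0.113],[0.4,0,0,0,0,0,-0.113],[0.4,0,0,0,0,0,-0.113]],
])

```text
clock: 35.67
position: [635.6, 179.5, 152.3]
ee_rot: [-1.601, -2.7, 0.005]
ft_force: [-0.4, 1.2, -2.7]
gripper_width: 49.3
gripper_force: 43.0
```

Request:
arm_command([
  [[0.4,0,0,0,0,0,-0.113],[0.4,0,0,0,0,0,-0.113],[0.4,0,0,0,0,0,-0.113],[0.4,0,0,0,0,0,-0.113],[0.4,0,0,0,0,0,-0.113],[0.4,0,0,0,0,0,-0.113],[0.4,0,0,0,0,0,-0.113],[0.4,0,0,0,0,0,0]],
])

```text
clock: 36.33
position: [635.8, 179.1, 152.5]
ee_rot: [-0.385, -3.114, 0.001]
ft_force: [-0.7, -0.2, -2.2]
gripper_width: 49.3
gripper_force: 43.1
```

```bash
python3 - <<'E'
from h import *
go([639.6,177.8,70],75.8)
E
```

```text
t 36.33 pos [635.8 179.1 152.5] yaw 75.9 F [-0.7 -0.2 -2.2] w 49.3 tilt [ 0.0037 -0.0012 -1.    ]
 shift [-4.3 -0.2 82.5] norm [-0.0054 -0.0003  0.1032] | 82.6 rz norm 0.0017
```

Request:
arm_command([
  [[0.4,-0.0054,0,0,0,0,0.0017],[0.4,0,0,0.035,0,0,0],[0.4,0,0,0.045,0,0,0],[0.4,0,0,0.03,0,0,0],[0.4,0,0,0.014,0,0,0],[0.4,0,0,0,0,0,0],[0.4,0,0,0,0,0,0],[0.4,0,0,0,0,0,0]],
])

```text
clock: 37.0
position: [642.9, 178.6, 57.0]
ee_rot: [0.394, 3.114, 0.002]
ft_force: [0.0, -0.4, -1.7]
gripper_width: 49.3
gripper_force: 43.0
```

```bash
python3 - <<'E'
from h import *
go([639.6,177.8,27],75.8)
im,K,Rw,t=snap('wrist','w13.png');cam=(K,Rw,t)
# block bottom edge nearest camera & rack partition/wall profile down column u=283
g=im.min(2)
z=manip.get_state()['position'][2]
m=(g>195).astype(np.uint8);n,l,st,ce=cv2.connectedComponentsWithStats(m)
for i in range(1,n):
  if st[i,4]>1500:
    q=cv2.boxPoints(cv2.minAreaRect(np.argwhere(l==i)[:,::-1].astype(np.float32)));w=np.array([px2w(cam,*k,z+24)[:2] for k in q])
    print(st[i],w.mean(0).round(1),[(w[j]-w[j-1]).round(1).tolist() for j in(1,2)])
E
```

```text
t 37.0 pos [642.9 178.6  57. ] yaw 75.59 F [ 0.  -0.4 -1.7] w 49.3 tilt [-0.0026  0.0015 -1.    ]
 shift [ 3.1 -1.6 30. ] norm [ 0.0039 -0.002   0.0375] | 30.2 rz norm -0.0035
[ 209    0  136   19 2543] [547.9 200.6] [[9.4, 36.4], [4.5, -0.9]]
[  204    78   131   112 12590] [581.6 189.9] [[6.4, 37.0], [31.3, -3.9]]
[  214   268   136    76 10064] [641.6 177.8] [[11.7, 45.4], [30.6, -6.1]]
```

Request:
arm_command([
  [[0.4,0.0039,-0.0015,0,0,0,-0.003],[0.4,0,0,0,0,0,0],[0.4,0,0,0.016,0,0,0],[0.4,0,0,0.014,0,0,0],[0.4,0,0,0.006,0,0,0],[0.4,0,0,0,0,0,0],[0.4,0,0,0,0,0,0],[0.4,0,0,0,0,0,0]],
])

```text
clock: 37.72
position: [637.5, 177.6, 25.8]
ee_rot: [-0.388, -3.116, 0.001]
ft_force: [-0.6, -0.3, 0.1]
gripper_width: 49.3
gripper_force: 43.8
```

Request:
arm_command([
  [[0.4,0,0,0.001,0,0,0],[0.4,0,0,0,0,0,0],[0.4,0,0,0,0,0,0],[0.4,0,0,0,0,0,0],[0.4,0,0,0,0,0,0],[0.4,0,0,0,0,0,0],[0.4,0,0,0,0,0,0],[0.4,0,0,0,0,0,0]],
])

```text
clock: 38.38
position: [637.7, 177.5, 25.8]
ee_rot: [-0.388, -3.117, 0.001]
ft_force: [-3.6, -0.6, 5.2]
gripper_width: 49.5
gripper_force: 44.3
```

Down at the predicted height with 5 N. I ease off, release and lift.

Request:
arm_command([
  [[0.4,0,0,-0.0008,0,0,0],[0.9,0,0,0,0,0,0],[0.9,0,0,0,0,0,0],[0.9,0,0,0,0,0,0],[0.9,0,0,0,0,0,0],[0.9,0,0,0,0,0,0],[0.9,0,0,-0.015,0,0,0],[0.9,0,0,-0.03,0,0,0]],
])

```text
clock: 39.05
position: [635.9, 177.1, 60.2]
ee_rot: [-0.387, -3.112, 0.004]
ft_force: [1.3, 0.3, -0.5]
gripper_width: 76.9
gripper_force: 0.0
```

Request:
arm_command([
  [[0.9,0,0,-0.045,0,0,0],[0.9,0,0,-0.045,0,0,0],[0.9,0,0,-0.045,0,0,0],[0.9,0.04,0,0,0,0,0],[0.9,0.04,0,0,0,0,0],[0.9,0,0.04,0,0,0,0],[0.9,0,0.04,0,0,0,0],[0.9,0,0.04,0,0,0,0]],
])

```text
clock: 39.72
position: [599.5, 287.3, 172.1]
ee_rot: [0.389, 3.116, 0.001]
ft_force: [1.3, -0.2, -0.6]
gripper_width: 76.7
gripper_force: 0.0
```

Request:
arm_command([
  [[0.9,0,0.04,0,0,0,0],[0.9,0,0.04,0,0,0,0],[0.9,0,0.04,0,0,0,0],[0.9,0,0.04,0,0,0,0],[0.9,0,0,0,0,0,0],[0.9,0,0,0,0,0,0],[0.9,0,0,0,0,0,0],[0.9,0,0,0,0,0,0]],
])

```text
clock: 40.38
position: [631.5, 408.8, 170.9]
ee_rot: [0.391, 3.117, -0.001]
ft_force: [0.5, -0.7, 0.6]
gripper_width: 77.0
gripper_force: 0.0
```

```bash
python3 - <<'E'
from h import *
s=manip.get_state();print(s['clock'],s['position'].round(1) if hasattr(s['position'],'round') else s['position'])
im,K,Rw,t=snap('top','t14.png');cam=(K,Rw,t);g=im.min(2);o=cv2.imread('pics/top0.png')
m=(g>150).astype(np.uint8); m[:, :190]=0;m[:,236:]=0;m[:170]=0;m[245:]=0
n,l,st,ce=cv2.connectedComponentsWithStats(m)
for i in range(1,n):
    if st[i,4]>50:
        q=cv2.boxPoints(cv2.minAreaRect(np.argwhere(l==i)[:,::-1].astype(np.float32)));w=np.array([px2w(cam,*k,50) for k in q]);print(px2w(cam,*ce[i],50).round(1),[np.linalg.norm(w[j]-w[j-1]).round(1) for j in(1,2)],(w[1]-w[0]).round(1))
print(g[190,375:410].tolist())
# where did the picture change outside expected?
d=(np.abs(im.astype(int)-o).max(2)>40).astype(np.uint8);n,l,st,ce=cv2.connectedComponentsWithStats(cv2.dilate(d,np.ones((3,3))))
print([st[i].tolist() for i in range(1,n) if st[i,4]>25])
# side check: block silhouette
im2,K2,R2,t2=snap('side','s14.png'); a=cv2.imread('pics/side0.png')
d=(np.abs(im2.astype(int)-a).max(2)>40).astype(np.uint8);n,l,st,ce=cv2.connectedComponentsWithStats(cv2.dilate(d,np.ones((3,3))))
print([st[i].tolist() for i in range(1,n) if st[i,4]>25])
E
```

```text
40.3833 [631.5 408.8 170.9]
[636.5 178.1  50. ] [np.float64(33.7), np.float64(49.5)] [32.7 -8.   0. ]
[583.7 189.1  50. ] [np.float64(41.6), np.float64(50.8)] [41.1 -6.6  0. ]
[532. 205.  50.] [np.float64(25.5), np.float64(50.1)] [24.8 -6.   0. ]
[123, 124, 124, 125, 123, 121, 106, 80, 77, 112, 150, 162, 161, 152, 133, 124, 125, 123, 123, 122, 122, 123, 125, 124, 124, 125, 125, 119, 101, 86, 110, 156, 141, 126, 123]
[[0, 100, 156, 320, 27111], [339, 179, 15, 13, 190], [367, 184, 24, 49, 678], [294, 204, 32, 14, 345], [342, 228, 18, 19, 248]]
[[0, 0, 86, 383, 19454], [138, 0, 54, 31, 900], [160, 36, 45, 85, 2116], [294, 216, 28, 28, 562], [345, 234, 16, 12, 109], [347, 247, 44, 47, 705], [313, 250, 22, 30, 466]]
```

All is as it should be. The block is back in its bay within 1 mm, and only the wedge, fence and handle have changed in the images.

```bash
python3 -c "
from workcell import manip
print(manip.finish_job())"
```

```text
the job is handed in; nothing more can be done
None
```

The cutter is set to the 34 mm middle block and the wedge is jammed (the fence held a 7 N test pull without moving); the block is back upright in its own bay, the other things look unmoved in before-and-after camera comparison, and the job was handed in at about 40 s.

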